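# Load the sample feeder's tube magazine

### The arm

A 7-joint arm with a two-finger parallel gripper is mounted at the origin on the work surface. World frame = base frame: x ahead of the robot, y to its left, z up, the work surface at z = 0. Lengths are in m, angles in rad, forces in N, time in s.
With the tool pointing down it reaches from about 0.4 to 0.85 m from the base axis. Payload 10.4 kg.
Tool frame: the origin (TCP) lies on the centre line of the jaws, within the pads' length; the fingertips stand 11 mm ahead of it and the grasp point (between the pads) lies 8 mm behind it (manip.finger_overhang is the distance from the TCP to the fingertips, in m); z points along the fingers, y is the line along which they close (so a half turn about z gives the same grasp; the last joint's range is limited). The gripper opens to 85 mm and grips with 20 to 120 N. Pads are 22 mm wide; open, the fingers measure 114 mm over their backs; the gripper's body (76 mm by 85 mm) begins 54 mm behind the grasp point. The pads swing forward as they close: fully open they stand 13 mm farther back than shut.
Start: joints at [1.297, 0.332, -0.065, 1.46, 0.022, 1.35, -0.088], TCP at [0.155, -0.605, 0.242] pointing down, gripper open.
Joint ranges: [-2.6, 2.6], [-0.5, 2.12], [-1.47, 1.34], [0.16, 2.42], [-1.27, 4.41], [0.06, 2.06], [-2.6, 2.6]. Speed limits (rad/s): [2.22, 2.22, 2.79, 2.79, 3.14, 3.14, 3.14].

### API

Orientations are given as a unit quaternion [x, y, z, w].
In Python, from workcell import manip, imaging, workorder gives the robot as it stands.
- The arm moves only by the tool jog_arm, never from a script. Its argument "deltas" is a list of rows, each an object with "gripper": the opening, from 0 (shut) to 1 (fully open); "offset": the shift along the tool's x, y, z in m, a list of three; "rotation": the turn, a rotation vector about the tool's x, y, z in degrees, a list of three. In form: [{"gripper": gripper, "offset": [tx, ty, tz], "rotation": [ax, ay, az]}, ...]. A call has 1 to 20 rows; each row shifts and turns the commanded pose from where the row before left it, along the tool's axes as they then stand; what a row does not reach is not made up. A row lasts 1/10 s, in which the tool goes at most 50 mm and 8.59 degrees, less where a joint would pass 70% of its speed; a pose out of reach is approached as far as the arm can. A call with a gripper value outside its range is refused whole. The fingers move at their own pace and stop on an object; "newtons" is the grip in N (left out, the last holds). Time passes only in rows, so rows that do not move let the fingers close. It gives the time, the measured TCP pose, the force, the opening and the grip force at its end, in the units of the state.
- manip.get_obs(): the state, without advancing time (a new reading comes with each control period).
- imaging.camera(name): name is "scene" or "top"; returns the picture (400x640x3 uint8, blue, green, red); there is no depth.
- imaging.camera_model(name): a dict with "camera_matrix" (3x3 intrinsics, pixels), "world_to_cam" (4x4, takes a point from world to camera coordinates). Camera axes: x right, y up, looking along -z (the intrinsics and any distortion apply to the point x, -y, -z); pixel columns grow to the right and rows downward; lengths in m; the calibration is good to about 2 mm. A picture is of the moment at which its call begins. camera_model takes no time and is no camera call.
- workorder.hand_in(): hands the job in; it is judged then, once.
The state is a dict: "clock": time; "joint_pos": joint angles; "joint_velocities": joint speeds; "tau": joint torques, N m; "position": TCP position; "ee_rot": TCP orientation; "ft_force": force on the tool from outside, world axes, zero at the start; "torque": the same for the moment, N m; "grip_width": opening from 0.0 (shut) to 1.0 (fully open); "grasp_force": force on a finger pad.
Only numpy, scipy, OpenCV 4.12 (cv2) and the standard library are available. Lean on these libraries where they do the work, as an engineer would, in place of code of your own. Each camera call takes 0.05 s, during which the arm holds its last target. There are 200 camera calls.

### The job

Load the sample feeder: drop the blue-lidded blank cup into its clear upright tube first, so that it comes out first, then the orange-lidded sample cup on top of it. Both go in lid up and rest one on the other in the bottom of the tube, with no other cup under or between them.

Things in the scene. Friction and masses are not known exactly. Their poses are not given: they have to be found in the camera images.
- blue_cup_center (a point): Centre (half-way up, 27.5 mm above the bench at z = 0) of the loose sample cup with the blue lid: rigid upright cylinder, 40 mm across, 55 mm tall, white body, top 18 mm the blue lid of the same diameter; about 60 g. z points up through the lid. Stands lid up on the bench, 80 mm or more centre to centre from like cups; those with green or black lids are not wanted.
- orange_cup_center (a point): Centre (half-way up, 27.5 mm above the bench at z = 0) of the loose sample cup with the orange lid: rigid upright cylinder, 40 mm across, 55 mm tall, white body, top 18 mm the orange lid of the same diameter; about 60 g. z points up through the lid. Stands lid up on the bench, 80 mm or more centre to centre from like cups; those with green or black lids are not wanted.
- mouth (a point): Centre of the open top of the fixed feeder's clear upright tube, level with the rim, 167 mm above the bench; z up, along the tube. Bore 50 mm; the top is a black funnel, 80 mm inside at the rim (88 outside), 22 mm deep, narrowing to the bore. Floor 137 mm below this point; two stacked cups end 27 mm below the rim. A cup let go in the funnel slides down by itself. Nothing on the feeder is higher.
There are look-alikes about, which are no part of the job. What is shaped like the part that bears blue_cup_center but red is not meant. What is shaped like the part that bears orange_cup_center but purple is not meant.

How it is judged:
By the outcome, as a careful person would: the job done as asked, in the order asked, and still so for the second after the job is handed in, with the robot touching nothing.
It also fails if it takes over 51 s, if anything falls off the work surface, if the arm or the gripper's body presses on something with over 40 N, if the wrist force passes 120 N, or if a joint passes its speed limit or range.

## Working session

There is one attempt and no reset: what is moved stays moved. The work goes in short steps, Python scripts to look and compute and a tool call to move; the robot and the scene stay as the last step left them, time stands still between calls to the robot, and variables do not carry over. Pictures are saved under pics/ and viewed, at most 10 in all, crops included, and the job is handed in when it is done.

Besides the shell and the picture viewer there is one more tool, called after ">>>" as name([rows], argument=value, ...), one row to a line, values as JSON. jog_arm: Moves the arm, as the interface text tells. Its arguments: {"type":"object","properties":{"deltas":{"type":"array","items":{"type":"object","properties":{"gripper":{"type":"number"},"offset":{"type":"array","items":{"type":"number"}},"rotation":{"type":"array","items":{"type":"number"}}}}},"newtons":{"type":"number"}},"required":["deltas"]}

```bash
mkdir -p pics
python3 - <<'E'
from workcell import manip, imaging
import cv2
for n in("scene","top"):
    cv2.imwrite(f"pics/{n}0.png",imaging.camera(n)); m=imaging.camera_model(n); print(n,m)
o=manip.get_obs(); print({k:o[k] for k in("clock","position","ee_rot","grip_width")},manip.finger_overhang)
E
```

```text
scene {'camera_matrix': array([[396.24436181,   0.        , 322.93147087],
       [  0.        , 396.24436181, 205.14075173],
       [  0.        ,   0.        ,   1.        ]]), 'world_to_cam': array([[-2.41511177e-02,  9.99708201e-01,  4.86116131e-04,
         2.27336984e-03],
       [-6.51986341e-01, -1.61194073e-02,  7.58059348e-01,
         2.39668650e-01],
       [ 7.57845983e-01,  1.79910394e-02,  6.52185394e-01,
        -1.32117313e+00],
       [ 0.00000000e+00,  0.00000000e+00,  0.00000000e+00,
         1.00000000e+00]])}
top {'camera_matrix': array([[407.59229598,   0.        , 322.97623282],
       [  0.        , 407.59229598, 194.61813108],
       [  0.        ,   0.        ,   1.        ]]), 'world_to_cam': array([[-0.00940762, -0.99990356, -0.0102162 ,  0.02584909],
       [ 0.98573869, -0.01099005,  0.16792393, -0.54226703],
       [-0.16802001, -0.00849074,  0.98574702, -0.93545388],
       [ 0.        ,  0.        ,  0.        ,  1.        ]])}
{'clock': 0.1, 'position': array([ 0.15501798, -0.60514853,  0.24161953]), 'ee_rot': array([ 9.92147549e-01,  1.25071427e-01, -1.00668763e-04, -6.07407629e-04]), 'grip_width': 0.9995026778173807} 0.011
```

View pics/scene0.png

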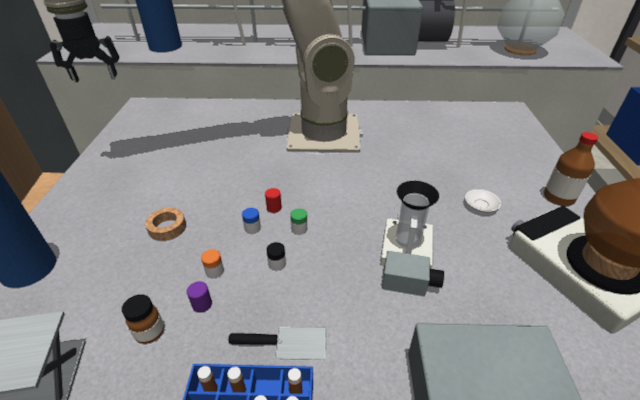

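View pics/top0.png

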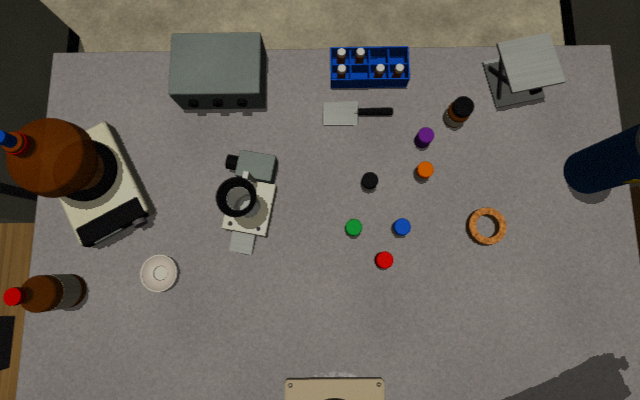

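The scene shows blue lid at (251,215), orange at (212,258), and the others red (273,200), purple (200,296), green (299,216) and black (276,250). In the top view, blue is at (402,227), orange at (425,170) and the funnel at (237,197). Blue and orange each have a white body under the lid, whereas red and purple are coloured all over. I'll measure and confirm with one crop.

```bash
cat > h.py <<'E'
import numpy as np,cv2
from workcell import manip, imaging
def ray(n,uv):
    m=imaging.camera_model(n);K=m["camera_matrix"];T=m["world_to_cam"]
    d=np.linalg.inv(K)@[uv[0],uv[1],1]; d=np.array([d[0],-d[1],-d[2]])
    R=T[:3,:3]; return -R.T@T[:3,3],R.T@d
def onz(n,uv,z):
    c,d=ray(n,uv); return c+d*(z-c[2])/d[2]
def proj(n,p):
    m=imaging.camera_model(n);q=m["world_to_cam"]@[*p,1]
    v=m["camera_matrix"]@[q[0],-q[1],-q[2]]; return v[:2]/v[2]
def lid(img,col,uv,r=22):
    h=cv2.cvtColor(img,cv2.COLOR_BGR2HSV); lo,hi={"blue":((105,120,50),(130,255,255)),"orange":((5,150,80),(18,255,255))}[col]
    m=cv2.inRange(h,lo,hi); k=np.zeros_like(m); cv2.circle(k,uv,r,255,-1); m&=k
    M=cv2.moments(m,True); return (M["m10"]/M["m00"],M["m01"]/M["m00"]),M["m00"]
E
python3 - <<'E'
from h import *
t=cv2.imread("pics/top0.png");s=cv2.imread("pics/scene0.png")
for c,ut,us in(("blue",(402,227),(251,215)),("orange",(425,170),(212,258))):
    a,n=lid(t,c,ut,16);b,k=lid(s,c,us,16)
    # the visible lid's centroid: mostly top face in the top view, mixed in the scene view
    print(c,a,n,onz("top",a,.053),b,k,onz("scene",b,.049))
m=cv2.inRange(t,(0,0,0),(40,40,40)); 
k=np.zeros_like(m);cv2.circle(k,(237,197),24,255,-1);m&=k
m[:, :]=m
cs,_=cv2.findContours(m,cv2.RETR_EXTERNAL,cv2.CHAIN_APPROX_NONE);c=max(cs,key=len)
e=cv2.fitEllipse(c);print("rim top",e,onz("top",e[0],.167))
m=cv2.inRange(s,(0,0,0),(60,60,60));k=np.zeros_like(m);cv2.ellipse(k,(417,194),(26,17),0,0,360,255,-1);m&=k
cs,_=cv2.findContours(m,cv2.RETR_EXTERNAL,cv2.CHAIN_APPROX_NONE);c=max(cs,key=len);x,y,w,h=cv2.boundingRect(c);print("rim scene",x,y,w,h,onz("scene",(x+w/2,194),.167))
f=lambda i,x,y:cv2.resize(i[y:y+100,x:x+130],None,fx=3,fy=3,interpolation=2)
cv2.imwrite("pics/c.png",np.vstack([np.hstack([f(t,345,140),f(s,180,195)]),np.hstack([f(t,180,150),f(s,350,175)])]))
E
```

```text
blue (401.75545851528386, 226.4890829694323) 229.0 [ 0.46312724 -0.16454134  0.053     ] (250.27014218009478, 214.98578199052133) 211.0 [ 0.46444116 -0.1635343   0.049     ]
orange (424.9339622641509, 169.14622641509433) 212.0 [ 0.60083506 -0.22607088  0.053     ] (210.96703296703296, 258.3040293040293) 273.0 [ 0.60231181 -0.22426329  0.049     ]
rim top ((235.90240478515625, 196.63002014160156), (38.416725158691406, 39.6546745300293), 40.48164749145508) [0.5196205 0.2029667 0.167    ]
rim scene 397 181 42 29 [0.52161809 0.20542273 0.167     ]
```

View pics/c.png

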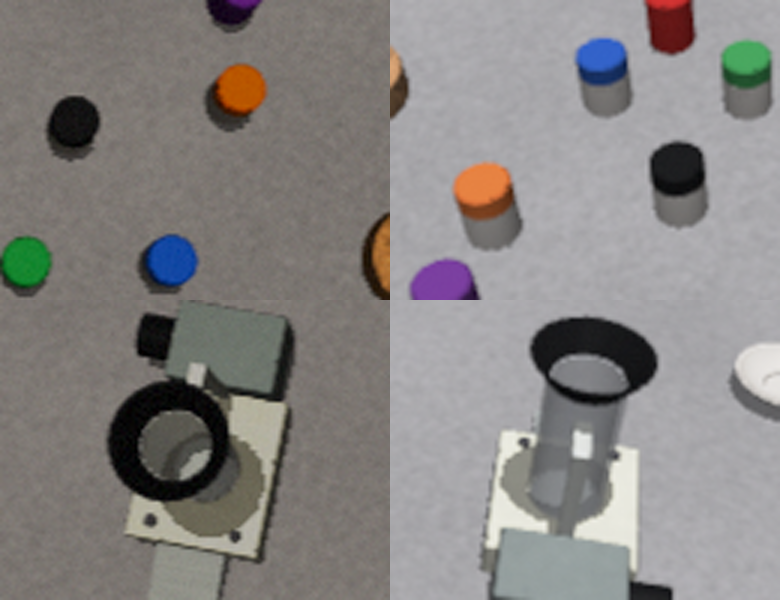

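The crop confirms it: blue and orange have white bodies and are the two cups meant, and the tube is empty. Estimates: blue (0.463,-0.164), orange (0.601,-0.225), mouth (0.520,0.204). First move is above blue.

>>> jog_arm([
  {"gripper": 1,"offset": [0.029,-0.025,0]},
  {"gripper": 1,"offset": [0.029,-0.025,0]},
  {"gripper": 1,"offset": [0.029,-0.025,0]},
  {"gripper": 1,"offset": [0.029,-0.025,0]},
  {"gripper": 1,"offset": [0.029,-0.025,0]},
  {"gripper": 1,"offset": [0.029,-0.025,0]},
  {"gripper": 1,"offset": [0.029,-0.025,0]},
  {"gripper": 1,"offset": [0.029,-0.025,0]},
  {"gripper": 1,"offset": [0.029,-0.025,0]},
  {"gripper": 1,"offset": [0.029,-0.025,0]},
  {"gripper": 1,"offset": [0.029,-0.025,0.02]},
  {"gripper": 1,"offset": [0.029,-0.025,0.02]},
  {"gripper": 1,"offset": [0.029,-0.025,0.02]},
  {"gripper": 1,"offset": [0.029,-0.025,0.02]},
  {"gripper": 1,"offset": [0,0,0]},
  {"gripper": 1,"offset": [0,0,0]},
], newtons=30)

```text
schema error: expected keys gripper, offset, rotation
```

>>> jog_arm([
  {"gripper": 1,"offset": [0.029,-0.025,0],"rotation": [0,0,0]},
  {"gripper": 1,"offset": [0.029,-0.025,0],"rotation": [0,0,0]},
  {"gripper": 1,"offset": [0.029,-0.025,0],"rotation": [0,0,0]},
  {"gripper": 1,"offset": [0.029,-0.025,0],"rotation": [0,0,0]},
  {"gripper": 1,"offset": [0.029,-0.025,0],"rotation": [0,0,0]},
  {"gripper": 1,"offset": [0.029,-0.025,0],"rotation": [0,0,0]},
  {"gripper": 1,"offset": [0.029,-0.025,0],"rotation": [0,0,0]},
  {"gripper": 1,"offset": [0.029,-0.025,0],"rotation": [0,0,0]},
  {"gripper": 1,"offset": [0.029,-0.025,0],"rotation": [0,0,0]},
  {"gripper": 1,"offset": [0.029,-0.025,0],"rotation": [0,0,0]},
  {"gripper": 1,"offset": [0.029,-0.025,0.02],"rotation": [0,0,0]},
  {"gripper": 1,"offset": [0.029,-0.025,0.02],"rotation": [0,0,0]},
  {"gripper": 1,"offset": [0.029,-0.025,0.02],"rotation": [0,0,0]},
  {"gripper": 1,"offset": [0.029,-0.025,0.02],"rotation": [0,0,0]},
  {"gripper": 1,"offset": [0,0,0],"rotation": [0,0,0]},
  {"gripper": 1,"offset": [0,0,0],"rotation": [0,0,0]},
], newtons=30)

```text
clock: 1.7
position: [0.4614, -0.1649, 0.1617]
ee_rot: [0.992, 0.126, -0.001, -0.0]
ft_force: [-1.0, -1.2, 0.7]
grip_width: 0.999
grasp_force: 0.0
```

>>> jog_arm([
  {"gripper": 1,"offset": [0.002,0,0.025],"rotation": [0,0,0]},
  {"gripper": 1,"offset": [0,0,0.025],"rotation": [0,0,0]},
  {"gripper": 1,"offset": [0,0,0.025],"rotation": [0,0,0]},
  {"gripper": 1,"offset": [0,0,0.025],"rotation": [0,0,0]},
  {"gripper": 1,"offset": [0,0,0.023],"rotation": [0,0,0]},
  {"gripper": 1,"offset": [0,0,0],"rotation": [0,0,0]},
  {"gripper": 0.6,"offset": [0,0,0],"rotation": [0,0,0]},
  {"gripper": 0.5,"offset": [0,0,0],"rotation": [0,0,0]},
  {"gripper": 0.4,"offset": [0,0,0],"rotation": [0,0,0]},
  {"gripper": 0.3,"offset": [0,0,0],"rotation": [0,0,0]},
  {"gripper": 0.3,"offset": [0,0,0],"rotation": [0,0,0]},
  {"gripper": 0.3,"offset": [0,0,0],"rotation": [0,0,0]},
  {"gripper": 0.3,"offset": [0,0,0],"rotation": [0,0,0]},
  {"gripper": 0.3,"offset": [0,0,0],"rotation": [0,0,0]},
], newtons=30)

```text
clock: 3.1
position: [0.4644, -0.1657, 0.0407]
ee_rot: [0.992, 0.125, 0.001, 0.001]
ft_force: [-2.2, -0.9, 6.2]
grip_width: 0.454
grasp_force: 29.6
```

>>> jog_arm([
  {"gripper": 0.3,"offset": [0,0,-0.03],"rotation": [0,0,0]},
  {"gripper": 0.3,"offset": [0,0,-0.03],"rotation": [0,0,0]},
  {"gripper": 0.3,"offset": [0,0,-0.03],"rotation": [0,0,0]},
  {"gripper": 0.3,"offset": [0,0,-0.03],"rotation": [0,0,0]},
  {"gripper": 0.3,"offset": [0,0,-0.03],"rotation": [0,0,0]},
  {"gripper": 0.3,"offset": [0,0,-0.03],"rotation": [0,0,0]},
  {"gripper": 0.3,"offset": [0,0,-0.03],"rotation": [0,0,0]},
  {"gripper": 0.3,"offset": [0,0,0],"rotation": [0,0,0]},
  {"gripper": 0.3,"offset": [0,0,0],"rotation": [0,0,0]},
])

```text
clock: 4.0
position: [0.4637, -0.1652, 0.25]
ee_rot: [0.992, 0.125, 0.001, 0.001]
ft_force: [-0.0, -0.5, -1.4]
grip_width: 0.456
grasp_force: 30.7
```

>>> jog_arm([
  {"gripper": 0.3,"offset": [0.006,-0.0145,0],"rotation": [0,0,0]},
  {"gripper": 0.3,"offset": [0.0122,-0.0287,0],"rotation": [0,0,0]},
  {"gripper": 0.3,"offset": [0.0122,-0.0287,0],"rotation": [0,0,0]},
  {"gripper": 0.3,"offset": [0.0122,-0.0287,0],"rotation": [0,0,0]},
  {"gripper": 0.3,"offset": [0.0122,-0.0287,0],"rotation": [0,0,0]},
  {"gripper": 0.3,"offset": [0.0122,-0.0287,0],"rotation": [0,0,0]},
  {"gripper": 0.3,"offset": [0.0122,-0.0287,0],"rotation": [0,0,0]},
  {"gripper": 0.3,"offset": [0.0122,-0.0287,0],"rotation": [0,0,0]},
  {"gripper": 0.3,"offset": [0.0122,-0.0287,0],"rotation": [0,0,0]},
  {"gripper": 0.3,"offset": [0.0122,-0.0287,0],"rotation": [0,0,0]},
  {"gripper": 0.3,"offset": [0.0122,-0.0287,0],"rotation": [0,0,0]},
  {"gripper": 0.3,"offset": [0.0122,-0.0287,0],"rotation": [0,0,0]},
  {"gripper": 0.3,"offset": [0.006,-0.0145,0],"rotation": [0,0,0]},
  {"gripper": 0.3,"offset": [0,0,0],"rotation": [0,0,0]},
  {"gripper": 0.3,"offset": [0,0,0],"rotation": [0,0,0]},
  {"gripper": 0.3,"offset": [0,0,0],"rotation": [0,0,0]},
])

```text
clock: 5.6
position: [0.5194, 0.2041, 0.2488]
ee_rot: [0.992, 0.125, -0.0, 0.0]
ft_force: [-0.3, -0.6, 0.2]
grip_width: 0.46
grasp_force: 30.7
```

Run:
```python
from h import *
s=imaging.camera("scene");t=imaging.camera("top")
o=manip.get_obs();print(o["position"],o["grip_width"],o["grasp_force"],o["ft_force"])
f=lambda i,x,y:cv2.resize(i[y:y+150,x:x+130],None,fx=3,fy=3,interpolation=2)
cv2.imwrite("pics/d.png",np.hstack([f(t,170,120),f(s,350,100)]))
```

```text
[0.5196265  0.2040121  0.24916462] 0.45538548292038483 30.715799083700404 [-0.49383428 -0.05977868 -1.43446979]
```

View pics/d.png

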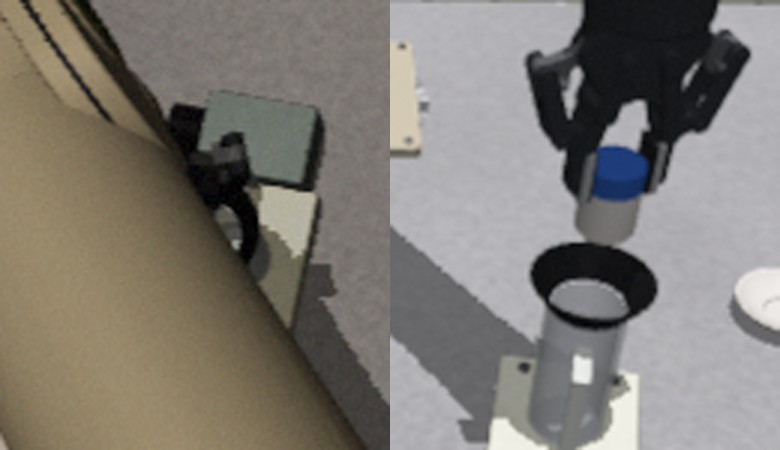

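The scene crop shows the blue cup held upright above the funnel, lid at about full-frame (426,156) and rim at (418,194). I'll check that against the projection.

Run:
```python
from h import *
s=imaging.camera("scene")
print(proj("scene",(.52,.204,.167)),proj("scene",(.5196,.204,.258)))
b,n=lid(s,"blue",(426,157),22);print(b,n,onz("scene",b,.258))
```

```text
[417.18096259 193.49274047] [424.5756218  156.26337077]
(426.03237410071944, 157.44244604316546) 278.0 [0.52355695 0.20608354 0.258     ]
```

Agrees within 2 mm. Next I lower into the funnel and release.

>>> jog_arm([
  {"gripper": 0.3,"offset": [0,0,0.015],"rotation": [0,0,0]},
  {"gripper": 0.3,"offset": [0,0,0.015],"rotation": [0,0,0]},
  {"gripper": 0.3,"offset": [0,0,0.015],"rotation": [0,0,0]},
  {"gripper": 0.3,"offset": [0,0,0.015],"rotation": [0,0,0]},
  {"gripper": 0.3,"offset": [0,0,0],"rotation": [0,0,0]},
  {"gripper": 0.3,"offset": [0,0,0],"rotation": [0,0,0]},
  {"gripper": 0.3,"offset": [0,0,0],"rotation": [0,0,0]},
])

```text
clock: 6.45
position: [0.5199, 0.2054, 0.1899]
ee_rot: [0.992, 0.125, 0.0, -0.0]
ft_force: [0.4, 0.8, -0.7]
grip_width: 0.458
grasp_force: 30.7
```

>>> jog_arm([
  {"gripper": 0.7,"offset": [0,0,0],"rotation": [0,0,0]},
  {"gripper": 0.8,"offset": [0,0,0],"rotation": [0,0,0]},
  {"gripper": 1,"offset": [0,0,0],"rotation": [0,0,0]},
  {"gripper": 1,"offset": [0,0,0],"rotation": [0,0,0]},
  {"gripper": 1,"offset": [0,0,0],"rotation": [0,0,0]},
  {"gripper": 1,"offset": [0,0,0],"rotation": [0,0,0]},
  {"gripper": 1,"offset": [0,0,-0.03],"rotation": [0,0,0]},
  {"gripper": 1,"offset": [0,0,-0.03],"rotation": [0,0,0]},
  {"gripper": 1,"offset": [0,0,0],"rotation": [0,0,0]},
  {"gripper": 1,"offset": [0,0,0],"rotation": [0,0,0]},
])

```text
clock: 7.45
position: [0.5198, 0.2051, 0.2496]
ee_rot: [0.992, 0.125, 0.001, 0.0]
ft_force: [-0.4, -1.4, -0.7]
grip_width: 0.999
grasp_force: 0.0
```

Run:
```python
from h import *
s=imaging.camera("scene")
o=manip.get_obs();print(o["clock"],o["position"])
f=lambda i,x,y:cv2.resize(i[y:y+150,x:x+130],None,fx=3,fy=3,interpolation=2)
cv2.imwrite("pics/e.png",np.hstack([f(s,170,160),f(s,350,130)]))
b,n=lid(s,"orange",(211,258),16);print(b,n)
```

```text
7.5 [0.51942768 0.20482777 0.24874077]
(210.94181818181818, 258.3527272727273) 275.0
```

View pics/e.png

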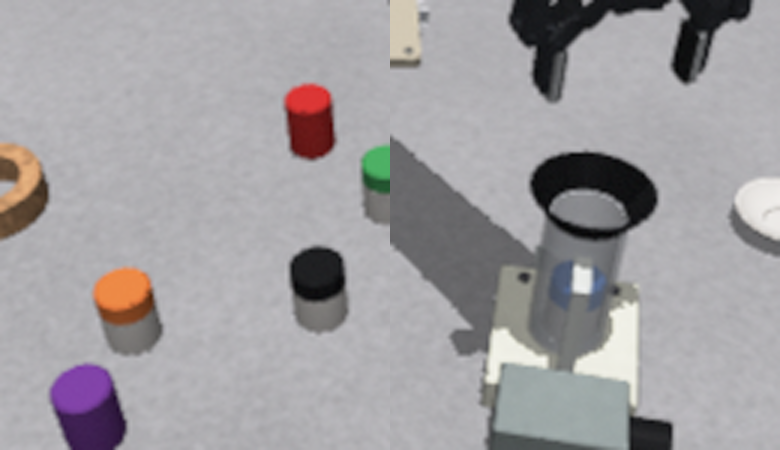

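The blue cup stands lid up in the bottom of the tube, and orange hasn't moved at (211,258). Next is above orange.

>>> jog_arm([
  {"gripper": 1,"offset": [-0.001,0.0155,0],"rotation": [0,0,0]},
  {"gripper": 1,"offset": [-0.002,0.0312,0],"rotation": [0,0,0]},
  {"gripper": 1,"offset": [-0.002,0.0312,0],"rotation": [0,0,0]},
  {"gripper": 1,"offset": [-0.002,0.0312,0],"rotation": [0,0,0]},
  {"gripper": 1,"offset": [-0.002,0.0312,0],"rotation": [0,0,0]},
  {"gripper": 1,"offset": [-0.002,0.0312,0],"rotation": [0,0,0]},
  {"gripper": 1,"offset": [-0.002,0.0312,0],"rotation": [0,0,0]},
  {"gripper": 1,"offset": [-0.002,0.0312,0],"rotation": [0,0,0]},
  {"gripper": 1,"offset": [-0.002,0.0312,0],"rotation": [0,0,0]},
  {"gripper": 1,"offset": [-0.002,0.0312,0],"rotation": [0,0,0]},
  {"gripper": 1,"offset": [-0.002,0.0312,0],"rotation": [0,0,0]},
  {"gripper": 1,"offset": [-0.002,0.0312,0.02],"rotation": [0,0,0]},
  {"gripper": 1,"offset": [-0.002,0.0312,0.02],"rotation": [0,0,0]},
  {"gripper": 1,"offset": [-0.002,0.0312,0.02],"rotation": [0,0,0]},
  {"gripper": 1,"offset": [-0.001,0.0155,0.02],"rotation": [0,0,0]},
  {"gripper": 1,"offset": [0,0,0],"rotation": [0,0,0]},
  {"gripper": 1,"offset": [0,0,0],"rotation": [0,0,0]},
  {"gripper": 1,"offset": [0,0,0],"rotation": [0,0,0]},
])

```text
clock: 9.3
position: [0.6014, -0.2232, 0.1702]
ee_rot: [0.992, 0.126, 0.001, -0.0]
ft_force: [0.1, -0.2, -0.4]
grip_width: 1.002
grasp_force: 0.0
```

>>> jog_arm([
  {"gripper": 1,"offset": [0,0.002,0.027],"rotation": [0,0,0]},
  {"gripper": 1,"offset": [0,0,0.027],"rotation": [0,0,0]},
  {"gripper": 1,"offset": [0,0,0.027],"rotation": [0,0,0]},
  {"gripper": 1,"offset": [0,0,0.025],"rotation": [0,0,0]},
  {"gripper": 1,"offset": [0,0,0.024],"rotation": [0,0,0]},
  {"gripper": 1,"offset": [0,0,0],"rotation": [0,0,0]},
  {"gripper": 0.6,"offset": [0,0,0],"rotation": [0,0,0]},
  {"gripper": 0.5,"offset": [0,0,0],"rotation": [0,0,0]},
  {"gripper": 0.4,"offset": [0,0,0],"rotation": [0,0,0]},
  {"gripper": 0.3,"offset": [0,0,0],"rotation": [0,0,0]},
  {"gripper": 0.3,"offset": [0,0,0],"rotation": [0,0,0]},
  {"gripper": 0.3,"offset": [0,0,0],"rotation": [0,0,0]},
  {"gripper": 0.3,"offset": [0,0,0],"rotation": [0,0,0]},
  {"gripper": 0.3,"offset": [0,0,0],"rotation": [0,0,0]},
], newtons=30)

```text
clock: 10.7
position: [0.6023, -0.2269, 0.0411]
ee_rot: [0.992, 0.125, 0.001, 0.001]
ft_force: [-1.3, 0.4, 5.3]
grip_width: 0.456
grasp_force: 29.7
```

>>> jog_arm([
  {"gripper": 0.3,"offset": [0,0,-0.03],"rotation": [0,0,0]},
  {"gripper": 0.3,"offset": [0,0,-0.03],"rotation": [0,0,0]},
  {"gripper": 0.3,"offset": [0,0,-0.03],"rotation": [0,0,0]},
  {"gripper": 0.3,"offset": [0,0,-0.03],"rotation": [0,0,0]},
  {"gripper": 0.3,"offset": [0,0,-0.03],"rotation": [0,0,0]},
  {"gripper": 0.3,"offset": [0,0,-0.03],"rotation": [0,0,0]},
  {"gripper": 0.3,"offset": [0,0,-0.03],"rotation": [0,0,0]},
  {"gripper": 0.3,"offset": [0,0,0],"rotation": [0,0,0]},
  {"gripper": 0.3,"offset": [0,0,0],"rotation": [0,0,0]},
])

```text
clock: 11.6
position: [0.6015, -0.2268, 0.2502]
ee_rot: [0.992, 0.125, 0.001, 0.001]
ft_force: [0.1, -0.8, -1.4]
grip_width: 0.455
grasp_force: 30.8
```

>>> jog_arm([
  {"gripper": 0.3,"offset": [0.001,-0.0155,0],"rotation": [0,0,0]},
  {"gripper": 0.3,"offset": [0.002,-0.0313,0],"rotation": [0,0,0]},
  {"gripper": 0.3,"offset": [0.002,-0.0313,0],"rotation": [0,0,0]},
  {"gripper": 0.3,"offset": [0.002,-0.0313,0],"rotation": [0,0,0]},
  {"gripper": 0.3,"offset": [0.002,-0.0313,0],"rotation": [0,0,0]},
  {"gripper": 0.3,"offset": [0.002,-0.0313,0],"rotation": [0,0,0]},
  {"gripper": 0.3,"offset": [0.002,-0.0313,0],"rotation": [0,0,0]},
  {"gripper": 0.3,"offset": [0.002,-0.0313,0],"rotation": [0,0,0]},
  {"gripper": 0.3,"offset": [0.002,-0.0313,0],"rotation": [0,0,0]},
  {"gripper": 0.3,"offset": [0.002,-0.0313,0],"rotation": [0,0,0]},
  {"gripper": 0.3,"offset": [0.002,-0.0313,0],"rotation": [0,0,0]},
  {"gripper": 0.3,"offset": [0.002,-0.0313,0],"rotation": [0,0,0]},
  {"gripper": 0.3,"offset": [0.002,-0.0313,0],"rotation": [0,0,0]},
  {"gripper": 0.3,"offset": [0.002,-0.0313,0],"rotation": [0,0,0]},
  {"gripper": 0.3,"offset": [0.001,-0.0155,0],"rotation": [0,0,0]},
  {"gripper": 0.3,"offset": [0,0,0],"rotation": [0,0,0]},
  {"gripper": 0.3,"offset": [0,0,0],"rotation": [0,0,0]},
  {"gripper": 0.3,"offset": [0,0,0],"rotation": [0,0,0]},
])

```text
clock: 13.4
position: [0.5197, 0.2033, 0.2487]
ee_rot: [0.992, 0.124, -0.0, 0.0]
ft_force: [-0.7, -0.5, 0.3]
grip_width: 0.456
grasp_force: 30.8
```

Run:
```python
from h import *
s=imaging.camera("scene")
b,n=lid(s,"orange",(426,157),22);print(b,n,onz("scene",b,.258))
```

```text
(425.5613382899628, 157.47955390334573) 269.0 [0.52370539 0.20516754 0.258     ]
```

The orange cup is centred the same way blue was, so I lower and release it.

>>> jog_arm([
  {"gripper": 0.3,"offset": [0,0,0.015],"rotation": [0,0,0]},
  {"gripper": 0.3,"offset": [0,0,0.015],"rotation": [0,0,0]},
  {"gripper": 0.3,"offset": [0,0,0.015],"rotation": [0,0,0]},
  {"gripper": 0.3,"offset": [0,0,0.015],"rotation": [0,0,0]},
  {"gripper": 0.3,"offset": [0,0,0],"rotation": [0,0,0]},
  {"gripper": 0.3,"offset": [0,0,0],"rotation": [0,0,0]},
  {"gripper": 0.3,"offset": [0,0,0],"rotation": [0,0,0]},
])

```text
clock: 14.15
position: [0.5201, 0.2046, 0.1899]
ee_rot: [0.992, 0.125, 0.0, -0.0]
ft_force: [0.1, -0.4, -0.2]
grip_width: 0.458
grasp_force: 30.8
```

>>> jog_arm([
  {"gripper": 0.7,"offset": [0,0,0],"rotation": [0,0,0]},
  {"gripper": 0.8,"offset": [0,0,0],"rotation": [0,0,0]},
  {"gripper": 1,"offset": [0,0,0],"rotation": [0,0,0]},
  {"gripper": 1,"offset": [0,0,0],"rotation": [0,0,0]},
  {"gripper": 1,"offset": [0,0,0],"rotation": [0,0,0]},
  {"gripper": 1,"offset": [0,0,0],"rotation": [0,0,0]},
  {"gripper": 1,"offset": [0,0,-0.03],"rotation": [0,0,0]},
  {"gripper": 1,"offset": [0,0,-0.03],"rotation": [0,0,0]},
  {"gripper": 1,"offset": [0,0,0],"rotation": [0,0,0]},
  {"gripper": 1,"offset": [0,0,0],"rotation": [0,0,0]},
  {"gripper": 1,"offset": [0,0,0],"rotation": [0,0,0]},
])

```text
clock: 15.25
position: [0.5194, 0.2041, 0.2483]
ee_rot: [0.992, 0.125, -0.001, 0.0]
ft_force: [0.4, 0.1, 0.2]
grip_width: 1.001
grasp_force: 0.0
```

Run:
```python
from h import *
s=imaging.camera("scene")
cv2.imwrite("pics/f.png",cv2.resize(s[130:280,350:480],None,fx=4,fy=4,interpolation=2)[:600])
```

```text
(no output)
```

View pics/f.png

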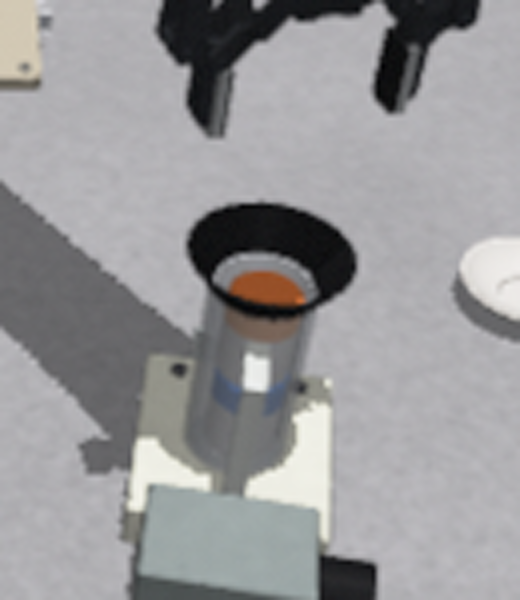

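The orange cup (lid at about full-frame (416,203)) sits lid up on the blue one (lid band about (413,228)) inside the tube, and the gripper is clear.

```bash
python3 -c "from workcell import workorder; print(workorder.hand_in())"
```

```text
the job is handed in; nothing more can be done
None
```

The blue-lidded cup went into the feeder tube first and the orange-lidded cup rests on it, both lid up with the gripper clear in the last picture; I handed the job in at about 15 s of the 51 s allowed, and no verdict came back.

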